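# Nudge the cuvette plate onto its locating pins

## Robot

A 6-joint arm with a two-finger parallel gripper is mounted at the origin on a cart in front of the work surface, level with it; the furniture and walls round the work are solid. World frame = base frame: x ahead of the robot, y to its left, z up, the work surface at z = 0. Lengths are in m, angles in rad, forces in N, time in s.
With the tool pointing down it reaches from about 0.425 to 0.95 m from the base axis. Payload 3.5 kg.
Tool frame: the origin (TCP) lies at the very end of the fingers, on their centre line; the grasp point (between the pads) lies 19 mm behind it; z points along the fingers, y is the line along which they close (so a half turn about z gives the same grasp; the last joint's range is limited). The gripper opens to 85 mm and grips with 20 to 120 N. Pads are 22 mm wide; open, the fingers measure 114 mm over their backs; the gripper's body (76 mm by 85 mm) begins 54 mm behind the grasp point. The pads swing forward as they close: fully open they stand 13 mm farther back than shut.
Start: joints at [1.136, 0.286, 1.577, -0, 1.279, -0.15], TCP at [0.19, 0.648, 0.231] pointing down, gripper open.
Joint ranges: [-2.77, 2.77], [-0.9, 2.22], [0.21, 2.48], [-1.53, 4.67], [0.24, 2.81], [-2.84, 2.84]. Speed limits (rad/s): [2.79, 2.79, 3.14, 3.14, 3.14, 3.14].

## Interface

Orientations are given as a 3x3 rotation matrix whose columns are the frame's x, y, z axes.
In Python, from station import readout, optics, arm gives the robot as it stands. The module is installed in compiled form; this text tells all that it offers.
- The arm moves only by the shell command python3 -m inch 'ROWS' [OPENING]. ROWS is JSON, a list of rows, each an object with "slide": the shift along the tool's x, y, z in cm, a list of three; "angular": the turn, a rotation vector about the tool's x, y, z in degrees, a list of three. A call has 1 to 12 rows; each row shifts and turns the commanded pose from where the row before left it, along the tool's axes as they then stand; what a row does not reach is not made up. A row lasts 1/12 s, in which the tool goes at most 41.7 mm and 7.16 degrees, less where a joint would pass 70% of its speed; a pose out of reach is approached as far as the arm can. A call with a gripper value outside its range is refused whole. OPENING is the closure, from 0 (fully open) to 1 (shut), set as the call begins (- or left out, the last holds). The fingers move at their own pace and stop on an object; the grip force is fixed at half the most. Time passes only in rows, so rows that do not move let the fingers close. It gives the time, the measured TCP pose, the force, the opening and the grip force at its end, in the units of the state.
- readout.get_obs(): the state, without advancing time (a new reading comes with each control period).
- optics.snapshot(name): name is "scene" or "top" or "wrist"; returns the picture (384x512x3 uint8, red, green, blue); there is no depth.
- optics.calibration(name): a dict with "K" (3x3 intrinsics, pixels), "k1" (the pictures are not rectified: a ray, as slopes to the right and down, at radius r is drawn at 1 + k1 r^2 times it, then the intrinsics apply), "origin" and "orientation" of the camera in the world; the wrist camera has in their place "tool_from_camera" (4x4, takes a point from camera to tool coordinates, whose origin is the TCP and whose axes are the flange's). Camera axes: x right, y up, looking along -z (the intrinsics and any distortion apply to the point x, -y, -z); pixel columns grow to the right and rows downward; lengths in m; the calibration is good to about 2 mm. A picture is of the moment at which its call begins: read the wrist's pose just before it. calibration takes no time and is no camera call.
- arm.hand_in(): hands the job in; it is judged then, once.
The state is a dict: "clock": time; "joint_pos": joint angles; "qd": joint speeds; "joint_efforts": joint torques, N m; "tool_pos": TCP position; "tool_rot": TCP orientation; "wrist_force": force on the tool from outside, world axes, zero at the start; "wrist_torque": the same for the moment, N m; "gripper_width": finger opening in m; "grip_force": force on a finger pad.
Only numpy, scipy, OpenCV 4.12 (cv2) and the standard library are available. Lean on these libraries where they do the work, as an engineer would, in place of code of your own. Each camera call takes 0.05 s, during which the arm holds its last target. There are 200 camera calls.

## Task

The aluminium cuvette plate lies crooked on its stand, propped up on the tips of the two locating pins. Push it with the fingertips, never picking it up, back towards the fence and sideways, until its two locating holes drop over the pins and it lies flat on the stand's deck. Leave the other things on the table where they are, and finish clear of everything.

Things in the scene. Friction and masses are not known exactly. Their poses are not given: they have to be found in the camera images.
- stand: Fixed stand. Origin on the table under the centre of the seated plate; x to the fence (away from the robot, turned up to 0.25 rad), y left, z up. Plywood deck: top at z = 16 mm, x -92 to 64, y -128 to 128 mm. Aluminium fence on its far side: front face at x = 51, top at z = 42 mm. Two steel pins at x = 15, y = +-50 mm. The seated plate has the stand's x, y and yaw, 1 mm off the fence.
- plate: Loose aluminium plate, 100 x 170 x 8 mm (its x, y, z), about 0.36 kg; origin at the centre of its underside, x to the fence, y left. At the start its near edge rests on the deck and its far part on the pin tips (tilt 0.15 rad, far edge up), about 11 to 24 mm short of its seat, 10 to 29 mm too far left, turned up to 0.1 rad. Its row of five 14 mm square cuvette openings plays no part.
- pin_left (a point): Centre of the tip of the left (+y) pin. Each pin is 8 mm in diameter and rises 12 mm above the deck, the last 4 mm tapering to 5 mm in diameter; seated, it stands 4 mm above the plate. With the plate square against the fence the holes are in line with the pins (1 mm beyond, within their play): a sideways push then makes it drop.
- pin_right (a point): Centre of the tip of the right (-y) pin, 12 mm above the deck.
- hole_left (a point): Centre, at the underside, of the plate's left locating hole: round, 11 mm wide, right through, at x = 15, y = 50 mm of the plate. Seated, it is at the deck's height, 16 mm above the table.
- hole_right (a point): Centre, at the underside, of the plate's right locating hole: a slot 11 mm (x) by 15 mm (y), right through, at x = 15, y = -50 mm of the plate.
- near_edge (a point): Middle of the lower edge of the plate's side nearest the robot (x = -50 mm of the plate).
- bottle: Loose brown dye bottle with a white cap, 28 mm across, 65 mm tall, standing left of the stand; origin under its centre. Leave it.
- cup: Loose clear plastic cup, 74 mm across, 88 mm tall, behind the fence; origin under its centre. Leave it.
- cap: Loose grey-blue bottle cap, 28 mm across, 13 mm tall, right of the stand; origin under its centre. Leave it.
- marker: Loose marker, 141 mm long, 13 mm thick, lying on the table to the left; origin under its centre. Leave it.
- pen: Loose ballpoint pen, 145 mm long, 10 mm thick, lying on the table to the right; origin under its centre. Leave it.
- cuvette: Loose empty plastic cuvette, 12 x 12 x 45 mm, standing behind the fence; origin under its centre. Leave it.

How it is judged:
At the end, for the whole second after the job is handed in: Both holes are over their pins (left within 3 mm, right within 4 mm), the plate lies flat on the deck (underside less than 2 mm above it, tilt under 0.03 rad) and is at rest (horizontal distance between hole_left and pin_left below 0.003 m and horizontal distance between hole_right and pin_right below 0.004 m and z of plate in the frame of stand below 0.018 m and angle between plate's own z axis and vertical below 0.03 rad and linear speed of plate below 0.01 m/s); the robot touches nothing.
It fails at once if the plate is lifted: its centre more than 20 mm or its near edge more than 14 mm above the deck, or tilted over 0.4 rad (z of plate in the frame of stand above 0.036 m or z of near_edge in the frame of stand above 0.03 m or angle between plate's own z axis and vertical above 0.4 rad).
It fails at once if a bystander (bottle, cup, cap, marker, pen or cuvette) is moved more than 15 mm (distance of any of bottle, cup, cap, marker, pen, cuvette from where it was at the start of the episode above 0.015 m).
It also fails if it takes over 51 s, if anything falls off the work surface, if the arm or the gripper's body presses on something with over 40 N, if the wrist force passes 120 N, or if a joint passes its speed limit or range.

## Working session

There is one attempt and no reset: what is moved stays moved. The work goes in short steps, Python scripts to look and compute and a shell command to move; the robot and the scene stay as the last step left them, time stands still between calls to the robot, and variables do not carry over. Pictures are saved under pics/ and viewed, at most 10 in all, crops included, and the job is handed in when it is done.

```bash
mkdir -p pics
cat > h.py <<'E'
import numpy as np, cv2
from station import readout, optics, arm
def cam(name, obs=None):
    c=optics.calibration(name)
    if 'origin' in c: return np.array(c['K']),c['k1'],np.array(c['origin']),np.array(c['orientation'])
    T=np.array(c['tool_from_camera']); R=np.array(obs['tool_rot']); p=np.array(obs['tool_pos'])
    return np.array(c['K']),c['k1'],p+R@T[:3,3],R@T[:3,:3]
def rays(C,px):
    K,k1,o,R=C; px=np.atleast_2d(np.array(px,float))
    d=np.c_[(px[:,0]-K[0,2])/K[0,0],(px[:,1]-K[1,2])/K[1,1]]; u=d.copy()
    for _ in range(20): u=d/(1+k1*(u**2).sum(1,keepdims=True))
    v=np.c_[u[:,0],-u[:,1],-np.ones(len(u))]@R.T
    return o,v
def onplane(C,px,z):
    o,v=rays(C,px); return o+v*((z-o[2])/v[:,2])[:,None]
def tri(C1,p1,C2,p2):
    o1,v1=rays(C1,p1);o2,v2=rays(C2,p2); out=[]
    for a,b in zip(v1,v2):
        s=np.linalg.lstsq(np.c_[a,-b],o2-o1,rcond=None)[0]
        A=o1+s[0]*a;B=o2+s[1]*b; out.append(np.r_[(A+B)/2,np.linalg.norm(A-B)])
    return np.array(out)
def proj(C,P):
    K,k1,o,R=C; q=(np.atleast_2d(P)-o)@R; u=np.c_[q[:,0]/-q[:,2],q[:,1]/q[:,2]]
    u=u*(1+k1*(u**2).sum(1,keepdims=True)); return u*[K[0,0],K[1,1]]+[K[0,2],K[1,2]]
def snap(name,f):
    o=readout.get_obs(); im=optics.snapshot(name); cv2.imwrite('pics/'+f,im[:,:,::-1]); return im,cam(name,o)
E
python3 - <<'E'
from h import *
np.set_printoptions(precision=3,suppress=True)
for n in('scene','top'):
    im,C=snap(n,n+'0.png'); print(n,C)
print(readout.get_obs());
E
```

```text
scene (array([[496.811,   0.   , 246.892],
       [  0.   , 496.811, 187.844],
       [  0.   ,   0.   ,   1.   ]]), 0.06449467666589635, array([ 0.059, -1.004,  1.06 ]), array([[ 0.887,  0.326, -0.328],
       [-0.463,  0.607, -0.646],
       [-0.011,  0.724,  0.689]]))
top (array([[438.49 ,   0.   , 251.377],
       [  0.   , 438.49 , 188.5  ],
       [  0.   ,   0.   ,   1.   ]]), 0.044730350029334016, array([ 0.377, -0.053,  1.388]), array([[-0.026,  0.991, -0.13 ],
       [-1.   , -0.026,  0.001],
       [-0.002,  0.13 ,  0.992]]))
{'clock': 0.1, 'joint_pos': array([ 1.136,  0.287,  1.578, -0.   ,  1.279, -0.15 ]), 'qd': array([ 0.001, -0.001, -0.004, -0.001,  0.002,  0.002]), 'joint_efforts': array([  0.001, -40.73 , -29.37 ,  -0.   ,   0.003,  -0.   ]), 'tool_pos': array([0.189, 0.647, 0.23 ]), 'tool_rot': array([[-0.96 ,  0.281, -0.001],
       [ 0.281,  0.96 , -0.002],
       [ 0.   , -0.002, -1.   ]]), 'wrist_force': array([ 0.254, -0.165,  0.157]), 'wrist_torque': array([ 0.022, -0.011,  0.025]), 'grip_force': 0.0, 'gripper_width': 0.08530780156112475}
```

View pics/scene0.png

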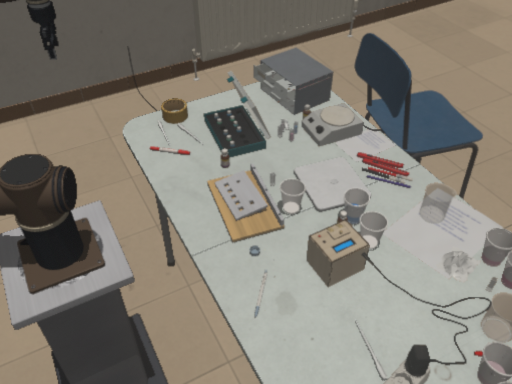

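View pics/top0.png

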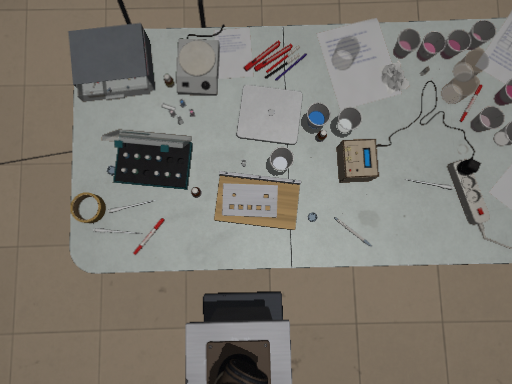

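The scene view shows the wooden stand around (245,205) with the plate at (240,195). In the top view the deck spans (215,178)–(299,228), with the plate at (250,200), bottle (196,191), cap (312,216), cup (281,160), cuvette (243,162), marker (149,236) and pen (352,231).

Run:
```python
from h import *
np.set_printoptions(precision=3,suppress=True)
o=readout.get_obs()
C=cam('top'); 
print(onplane(C,[[215,203],[299,228],[215,222],[222,176],[300,180],[222,184],[277,187],[222,214],[277,217]],.016))
print('things',onplane(C,[[196,191],[312,216],[281,160],[243,162]],.03))
print(optics.calibration('wrist'))
im=cv2.imread('pics/top0.png')[160:245,185:325]
cv2.imwrite('pics/topc.png',cv2.resize(im,None,fx=5.5,fy=5.5,interpolation=cv2.INTER_CUBIC))
```

```text
[[ 0.514  0.06   0.016]
 [ 0.429 -0.2    0.016]
 [ 0.454  0.061  0.016]
 [ 0.599  0.037  0.016]
 [ 0.58  -0.21   0.016]
 [ 0.574  0.037  0.016]
 [ 0.559 -0.136  0.016]
 [ 0.479  0.039  0.016]
 [ 0.465 -0.133  0.016]]
things [[ 0.552  0.118  0.03 ]
 [ 0.464 -0.24   0.03 ]
 [ 0.643 -0.151  0.03 ]
 [ 0.64  -0.031  0.03 ]]
{'K': array([[264.368,   0.   , 257.064],
       [  0.   , 264.368, 194.386],
       [  0.   ,   0.   ,   1.   ]]), 'k1': -0.06071573201723711, 'tool_from_camera': array([[-0.   ,  0.946,  0.326,  0.082],
       [ 1.   ,  0.   ,  0.   , -0.   ],
       [ 0.   ,  0.326, -0.946, -0.142],
       [ 0.   ,  0.   ,  0.   ,  1.   ]])}
```

View pics/topc.png

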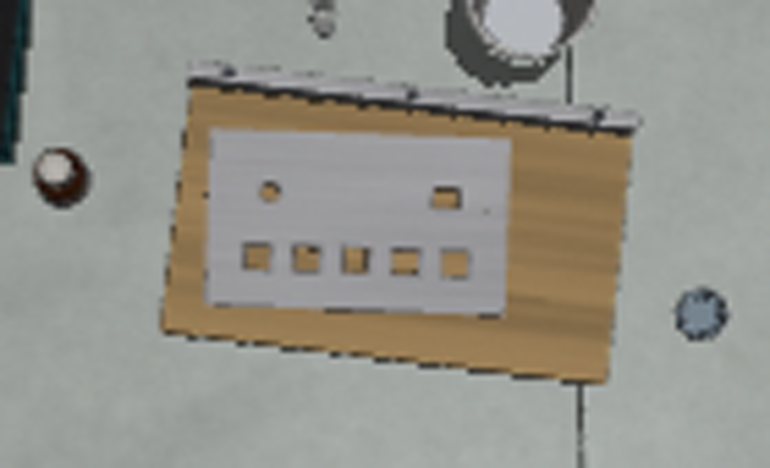

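The crop shows the plate turned slightly counter-clockwise relative to the stand: plate corners near (210,130), (510,140), (505,315) and (208,303), fence line (190,80)–(632,130). It also shifted left. I'll bring the wrist camera over it.

```bash
python3 -m inch '[{"slide":[-1.5,-1.3,0],"angular":[0,0,0]},{"slide":[-3,-2.6,0],"angular":[0,0,0]},{"slide":[-3,-2.6,0],"angular":[0,0,0]},{"slide":[-3,-2.6,0],"angular":[0,0,0]},{"slide":[-3,-2.6,0],"angular":[0,0,0]},{"slide":[-3,-2.6,0],"angular":[0,0,0]},{"slide":[-3,-2.6,0],"angular":[0,0,0]},{"slide":[-3,-2.6,0],"angular":[0,0,0]},{"slide":[-3,-2.6,0],"angular":[0,0,0]},{"slide":[-3,-2.6,0],"angular":[0,0,0]},{"slide":[-1.5,-1.3,0],"angular":[0,0,0]}]'
python3 -m inch '[{"slide":[-1.4,-2.9,0.3],"angular":[0,0,-1]},{"slide":[-1.4,-2.9,0.3],"angular":[0,0,-1]},{"slide":[-1.4,-2.9,0.3],"angular":[0,0,-1]},{"slide":[-1.4,-2.9,0.3],"angular":[0,0,-1]},{"slide":[-1.4,-2.9,0.3],"angular":[0,0,-1]},{"slide":[-1.4,-2.9,0.3],"angular":[0,0,-1]},{"slide":[-1.4,-2.9,0.3],"angular":[0,0,-1]},{"slide":[-1.4,-2.9,0.3],"angular":[0,0,-1]},{"slide":[-1.4,-2.9,0.3],"angular":[0,0,-1]},{"slide":[-1.4,-2.9,0.3],"angular":[0,0,-1]},{"slide":[-1.4,-2.9,0.3],"angular":[0,0,-0.6]},{"slide":[0,0,0],"angular":[0,0,0]}]'
python3 - <<'E'
from h import *
im,C=snap('wrist','w1.png'); print(C[2])
E
```

```text
clock: 1.02
tool_pos: [0.4058, 0.3107, 0.2309]
tool_rot: [[-0.959, 0.284, 0.0], [0.284, 0.959, -0.001], [-0.0, -0.001, -1.0]]
wrist_force: [0.6, 0.0, -0.2]
gripper_width: 0.0851
grip_force: 0.0
clock: 2.02
tool_pos: [0.4936, -0.0328, 0.1976]
tool_rot: [[-0.995, 0.104, -0.0], [0.104, 0.995, -0.002], [0.0, -0.002, -1.0]]
wrist_force: [-0.5, -0.2, -0.5]
gripper_width: 0.0856
grip_force: 0.0
[ 0.41149    -0.02463323  0.33937319]
```

View pics/w1.png

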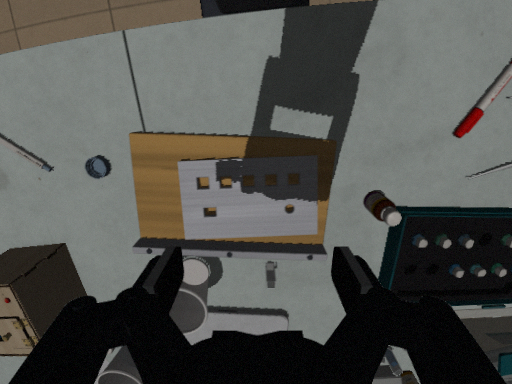

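The wrist view (far side is at the image bottom) shows deck corners near (131,133) and (336,137) and the fence front edge at (137,240)–(325,245). Plate corners are near (179,160), (318,155), (318,235) and (183,240), round hole (290,209), slot (210,212). Taking a second, lower view for heights.

```bash
python3 -m inch '[{"slide":[1.4,-1.2,1.7],"angular":[0,0,0]},{"slide":[1.4,-1.1,1.8],"angular":[0,0,0]},{"slide":[1.4,-1.1,1.8],"angular":[0,0,0]},{"slide":[1.4,-1.2,1.7],"angular":[0,0,0]},{"slide":[0,0,0],"angular":[0,0,0]},{"slide":[0,0,0],"angular":[0,0,0]}]'
python3 - <<'E'
from h import *
import json
im,C=snap('wrist','w2.png')
json.dump([np.array(c).tolist() for c in C],open('c2.json','w'))
cv2.imwrite('pics/w2b.png',cv2.resize(im[90:340,60:450,::-1],None,fx=2,fy=2,interpolation=cv2.INTER_CUBIC))
E
```

```text
clock: 2.57
tool_pos: [0.4313, -0.0677, 0.1274]
tool_rot: [[-0.995, 0.1, -0.002], [0.1, 0.995, 0.001], [0.002, 0.001, -1.0]]
wrist_force: [0.3, 0.8, 0.6]
gripper_width: 0.0854
grip_force: 0.0
```

View pics/w2b.png

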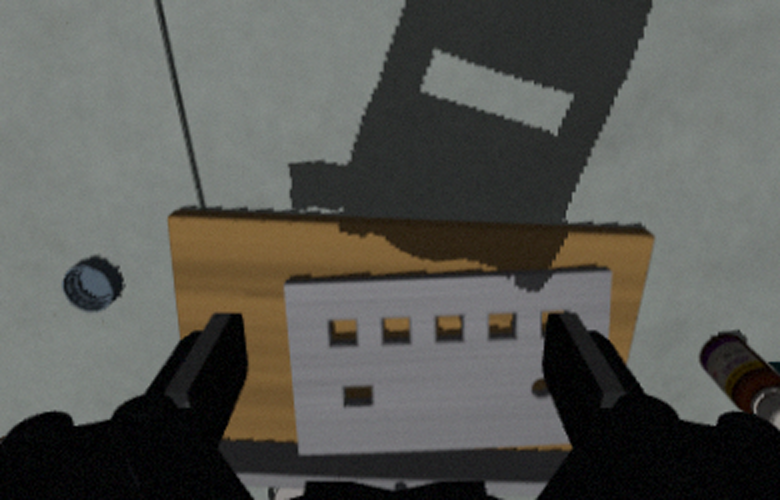

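The lower view (crop px/2+(60,90)) shows deck near corners at (146,197) and (386,208), plate near-top corners at (203,231) and (364,225), far-right corner at (210,317) and slot centre at (239,288).

Run:
```python
from h import *
import json
np.set_printoptions(precision=4,suppress=True)
c=json.load(open('c2.json')); C2=(np.array(c[0]),c[1],np.array(c[2]),np.array(c[3]))
C1=(C2[0],C2[1],np.array([0.41149,-0.02463323,0.33937319]),None)
T=np.array(optics.calibration('wrist')['tool_from_camera'])
R1=np.array([[-.995,.104,0],[.104,.995,-.002],[0,-.002,-1]]);u,_,v=np.linalg.svd(R1);C1=(*C1[:3],u@v@T[:3,:3])
def ref(f,p,w):
    g=cv2.cvtColor(cv2.imread(f),cv2.COLOR_BGR2GRAY)
    return cv2.cornerSubPix(g,np.float32(p).reshape(-1,1,2),(w,w),(-1,-1),(3,50,.01)).reshape(-1,2)
a0=[[131,133],[336,137],[179,160],[318,155],[183,240],[210,212]]
b0=[[146,197],[386.5,208],[203,231.5],[364.5,225],[210,317],[239,288]]
a=ref('pics/w1.png',a0,4);b=ref('pics/w2.png',b0,4); a[5]=a0[5];b[5]=b0[5]
print(np.c_[a,b]); t=tri(C1,a,C2,b); print(t)
d=t[0,:2]-t[1,:2]; print('deck width',np.hypot(*d),'yaw',np.arctan2(-d[1],-d[0])-np.pi/2)
D=onplane(C1,a[:2],.016);d=D[1]-D[0];print(D,np.hypot(*d[:2]),np.arctan2(d[1],d[0])-np.pi/2)
D=onplane(C2,b[:2],.016);d=D[1]-D[0];print(D,np.hypot(*d[:2]),np.arctan2(d[1],d[0])-np.pi/2)
E=onplane(C2,b[2:4],.024);d=E[1]-E[0];print(E,np.hypot(*d[:2]),np.arctan2(d[1],d[0])-np.pi/2)
th=np.arctan2((D[1]-D[0])[1],(D[1]-D[0])[0])-np.pi/2
X=np.array([np.cos(th),np.sin(th)]);Y=np.array([-X[1],X[0]])
O=D[:,:2].mean(0)+.092*X; print('stand',O,th,'seated near edge',O-.05*X)
print('plate near corners in stand',[( (p[:2]-O)@X,(p[:2]-O)@Y) for p in E])
o=readout.get_obs();q=o['tool_pos'][:2]-O;print('tcp in stand',q@X,q@Y,o['tool_pos'][2],'tool yaw',np.arctan2(-o['tool_rot'][1,0],-o['tool_rot'][0,0]))
```

```text
[[128.8875 132.6921 143.6338 197.439 ]
 [336.     137.     387.0675 208.2162]
 [178.7661 160.6995 201.7312 231.6806]
 [317.6603 154.8269 364.8872 224.6242]
 [185.5258 239.2331 208.9104 316.8598]
 [210.     212.     239.     288.    ]]
[[ 0.4268 -0.1844  0.0166  0.0009]
 [ 0.4582  0.061   0.0279  0.0038]
 [ 0.4664 -0.1277  0.0258  0.0027]
 [ 0.478   0.041   0.021   0.0019]
 [ 0.566  -0.1352  0.0383  0.0019]
 [ 0.533  -0.0978  0.0347  0.001 ]]
deck width 0.2473098580082036 yaw -0.1272306178500806
[[ 0.4268 -0.1841  0.016 ]
 [ 0.4589  0.0659  0.016 ]] 0.25205845586917863 -0.12758425894805758
[[ 0.4271 -0.1852  0.016 ]
 [ 0.4646  0.0652  0.016 ]] 0.25312512123863556 -0.14873455517278833
[[ 0.4676 -0.1296  0.024 ]
 [ 0.4769  0.0389  0.024 ]] 0.16878225247897563 -0.0553428064595225
stand [ 0.5368 -0.0736] -0.14873455517278833 seated near edge [ 0.4873 -0.0662]
plate near corners in stand [(np.float64(-0.06014017946257473), np.float64(-0.06560779727969106)), (np.float64(-0.07588014515662539), np.float64(0.1024389290550602))]
tcp in stand -0.10369803560089981 -0.00991566766617738 0.12876455511763735 tool yaw -0.09968598943783284
```

Run:
```python
from h import *
import json
np.set_printoptions(precision=4,suppress=True)
c=json.load(open('c2.json')); C2=(np.array(c[0]),c[1],np.array(c[2]),np.array(c[3]))
T=np.array(optics.calibration('wrist')['tool_from_camera'])
R1=np.array([[-.995,.104,0],[.104,.995,-.002],[0,-.002,-1]]);u,_,v=np.linalg.svd(R1);C1=(C2[0],C2[1],np.array([0.41149,-0.02463323,0.33937319]),u@v@T[:3,:3])
for f,C,near,far in (('w1',C1,(138,245),(142,178)),('w2',C2,(150,220),(165,172))):
    im=cv2.imread(f'pics/{f}.png'); m=((im[...,2].astype(int)-im[...,0])>25).astype(np.uint8)
    m=cv2.morphologyEx(m,cv2.MORPH_OPEN,np.ones((3,3)))
    for nm,(a,b) in (('near',near),('far',far)):
        pts=[]
        for x in range(a,b):
            r=np.flatnonzero(m[100:350,x])+100
            if len(r): pts.append([x,r[0]-.5 if nm=='near' else r[-1]+.5])
        P=onplane(C,pts,.016)[:,:2]
        l=cv2.fitLine(np.float32(P),cv2.DIST_HUBER,0,.001,.001).ravel()
        s=np.sign(l[1]);th=np.arctan2(s*l[1],s*l[0])-np.pi/2
        n=np.array([np.cos(th),np.sin(th)]); print(f,nm,len(P),'yaw',th,'offset along n',n@l[2:], 'pt',l[2:])
```

```text
w1 near 107 yaw -0.14765596 offset along n 0.44846192 pt [ 0.4373 -0.1085]
w1 far 36 yaw -0.13586009 offset along n 0.59067774 pt [ 0.5718 -0.1784]
w2 near 70 yaw -0.14429152 offset along n 0.44843635 pt [ 0.4323 -0.1431]
w2 far 7 yaw 0.22914624 offset along n 0.43445137 pt [ 0.4863 -0.1722]
```

Yaw from the deck's near edge is −0.145, with the stand origin at about (0.535,−0.073). In the stand frame the plate is about 18 mm short, 23 mm left and turned +0.09. I'll push with both open fingers side by side to square it, with the tool turned to the stand's yaw.

```bash
python3 -m inch '[{"slide":[0,0,0],"angular":[0,0,2.6]},{"slide":[-0.3,1.4,1.5],"angular":[0,0,0]},{"slide":[-0.3,1.4,2],"angular":[0,0,0]},{"slide":[0,0,2.5],"angular":[0,0,0]},{"slide":[0,0,2.2],"angular":[0,0,0]},{"slide":[0,0,1.5],"angular":[0,0,0]},{"slide":[0,0,0.8],"angular":[0,0,0]},{"slide":[0,0,0],"angular":[0,0,0]},{"slide":[0,0,0],"angular":[0,0,0]}]' 0
cat >> h.py <<'E'
O=np.array([.535,-.073]);TH=-.145;X=np.array([np.cos(TH),np.sin(TH)]);Y=np.array([-X[1],X[0]])
def st(p): q=np.atleast_2d(p)[:,:2]-O; return np.c_[q@X,q@Y]*1e3
def tcp():
    o=readout.get_obs(); f=o['wrist_force']; R=o['tool_rot']
    print('tcp stand mm',st(o['tool_pos'])[0].round(1),'z',round(o['tool_pos'][2]*1e3,1),'yaw err',round(np.arctan2(-R[1,0],-R[0,0])-TH,4),'F stand',(f[:2]@X).round(1),(f[:2]@Y).round(1),f[2].round(1),'t',o['clock'])
E
python3 - <<'E'
from h import *
tcp(); im,C=snap('wrist','w3.png')
E
```

```text
clock: 3.37
tool_pos: [0.4437, -0.0418, 0.0243]
tool_rot: [[-0.99, 0.144, 0.002], [0.144, 0.99, -0.0], [-0.002, -0.0, -1.0]]
wrist_force: [1.4, -0.4, 0.6]
gripper_width: 0.0855
grip_force: 0.0
tcp stand mm [-94.8  17.7] z 24.3 yaw err 0.0006 F stand 1.5 -0.2 0.6 t 3.3667
```

View pics/w3.png

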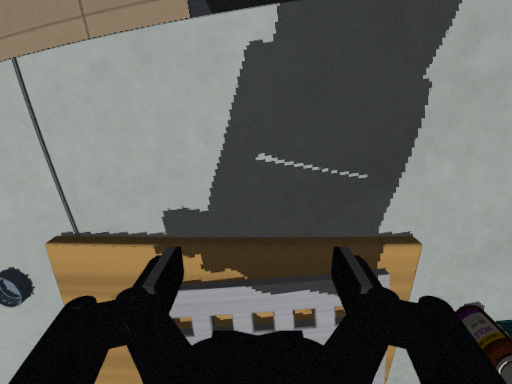

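The tips hang over the deck's near strip (tips at about (175,250) and (345,250)), short of the plate's near edge at row ~287. Lowering now.

```bash
python3 -m inch '[{"slide":[0.2,0,0.6],"angular":[0,0,0]},{"slide":[0,0,0.6],"angular":[0,0,0]},{"slide":[0,0,0.4],"angular":[0,0,0]},{"slide":[0,0,0],"angular":[0,0,0]},{"slide":[0,0,0],"angular":[0,0,0]}]'
python3 -c 'from h import *; tcp()'
```

```text
clock: 3.83
tool_pos: [0.4402, -0.0416, 0.0071]
tool_rot: [[-0.989, 0.145, -0.001], [0.145, 0.989, 0.0], [0.001, 0.0, -1.0]]
wrist_force: [0.0, 0.5, -0.1]
gripper_width: 0.0852
grip_force: 0.0
tcp stand mm [-98.4  17.4] z 7.1 yaw err -0.0004 F stand -0.0 0.5 -0.1 t 3.8333
```

```bash
python3 -m inch '[{"slide":[-0.3,0,0],"angular":[0,0,0]},{"slide":[-0.3,0,0],"angular":[0,0,0]},{"slide":[-0.3,0,0],"angular":[0,0,0]},{"slide":[-0.3,0,0],"angular":[0,0,0]},{"slide":[-0.3,0,0],"angular":[0,0,0]},{"slide":[-0.2,0,0],"angular":[0,0,0]},{"slide":[-0.2,0,0],"angular":[0,0,0]},{"slide":[-0.2,0,0],"angular":[0,0,0]},{"slide":[-0.2,0,0],"angular":[0,0,0]},{"slide":[0,0,0],"angular":[0,0,0]}]'
python3 -c 'from h import *; tcp()'
python3 -m inch '[{"slide":[-0.2,0,0],"angular":[0,0,0]},{"slide":[-0.2,0,0],"angular":[0,0,0]},{"slide":[-0.1,0,0],"angular":[0,0,0]},{"slide":[-0.1,0,0],"angular":[0,0,0]},{"slide":[0,0,0],"angular":[0,0,0]}]'
python3 -c 'from h import *; tcp();snap("wrist","w4.png")'
```

```text
clock: 4.67
tool_pos: [0.4634, -0.0448, 0.0072]
tool_rot: [[-0.989, 0.145, 0.0], [0.145, 0.989, 0.0], [-0.0, 0.0, -1.0]]
wrist_force: [-2.4, 1.8, 0.4]
gripper_width: 0.0853
grip_force: 0.8
tcp stand mm [-74.9  17.5] z 7.2 yaw err -0.0002 F stand -2.7 1.4 0.4 t 4.6667
clock: 5.08
tool_pos: [0.4696, -0.046, 0.0074]
tool_rot: [[-0.989, 0.145, 0.001], [0.145, 0.989, -0.0], [-0.001, -0.0, -1.0]]
wrist_force: [-0.8, 0.0, -1.0]
gripper_width: 0.0855
grip_force: 0.5
tcp stand mm [-68.6  17.3] z 7.4 yaw err -0.0003 F stand -0.8 -0.1 -1.0 t 5.0833
```

View pics/w4.png

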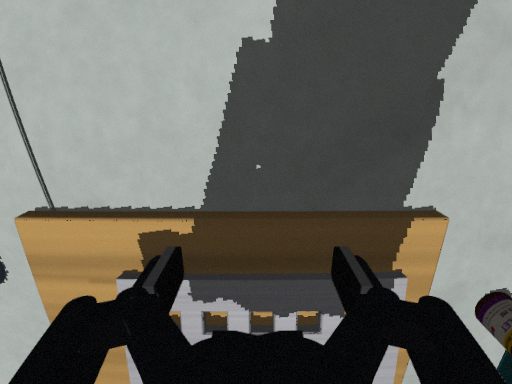

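The plate's near edge (row ~274 on both sides) is now parallel to the deck edge (row ~213). Continuing to the fence.

```bash
for i in 1; do python3 -m inch '[{"slide":[-0.2,0,0],"angular":[0,0,0]},{"slide":[-0.2,0,0],"angular":[0,0,0]},{"slide":[-0.1,0,0],"angular":[0,0,0]},{"slide":[0,0,0],"angular":[0,0,0]}]' >/dev/null; python3 -c 'from h import *; tcp()'; done
python3 -m inch '[{"slide":[-0.1,0,0],"angular":[0,0,0]},{"slide":[0,0,0],"angular":[0,0,0]}]' >/dev/null; python3 -c 'from h import *; tcp()'
python3 -m inch '[{"slide":[-0.1,0,0],"angular":[0,0,0]},{"slide":[0,0,0],"angular":[0,0,0]}]' >/dev/null; python3 -c 'from h import *; tcp()'
```

```text
tcp stand mm [-63.9  17.3] z 7.3 yaw err -0.0004 F stand -2.4 -0.1 0.3 t 5.4667
tcp stand mm [-63.1  17.4] z 7.3 yaw err -0.0003 F stand -3.2 0.3 0.5 t 5.6333
tcp stand mm [-62.   17.4] z 7.3 yaw err -0.0003 F stand -2.3 0.0 -0.7 t 5.8
```

```bash
python3 -m inch '[{"slide":[-0.1,0,0],"angular":[0,0,0]},{"slide":[0,0,0],"angular":[0,0,0]}]' >/dev/null; python3 -c 'from h import *; tcp()'
python3 -m inch '[{"slide":[-0.1,0,0],"angular":[0,0,0]},{"slide":[0,0,0],"angular":[0,0,0]}]' >/dev/null; python3 -c 'from h import *; tcp()'
python3 -m inch '[{"slide":[-0.1,0,0],"angular":[0,0,0]},{"slide":[0,0,0],"angular":[0,0,0]}]' >/dev/null; python3 -c 'from h import *; tcp()'
```

```text
tcp stand mm [-60.9  17.4] z 7.3 yaw err -0.0002 F stand -2.5 0.6 -0.0 t 5.9667
tcp stand mm [-59.9  17.4] z 7.4 yaw err -0.0002 F stand -3.4 0.3 0.4 t 6.1333
tcp stand mm [-59.7  17.5] z 7.2 yaw err 0.0001 F stand -5.9 -0.4 2.0 t 6.3
```

```bash
python3 -m inch '[{"slide":[-0.1,0,0],"angular":[0,0,0]},{"slide":[0,0,0],"angular":[0,0,0]}]' >/dev/null; python3 -c 'from h import *; tcp()'
python3 -m inch '[{"slide":[-0.1,0,0],"angular":[0,0,0]},{"slide":[0,0,0],"angular":[0,0,0]}]' >/dev/null; python3 -c 'from h import *; tcp()'
```

```text
tcp stand mm [-59.6  17.5] z 7.1 yaw err 0.0003 F stand -7.8 -1.1 4.0 t 6.4667
tcp stand mm [-59.5  17.5] z 7.0 yaw err 0.0005 F stand -10.0 -1.3 6.2 t 6.6333
```

The plate is firm against the fence (force rises to 10 N with no travel). Backing off and measuring its y.

```bash
python3 -m inch '[{"slide":[0.5,0,0],"angular":[0,0,0]},{"slide":[2,0,0],"angular":[0,0,0]},{"slide":[2,0,-2],"angular":[0,0,0]},{"slide":[0,0,-3.5],"angular":[0,0,0]},{"slide":[0,0,-3.5],"angular":[0,0,0]},{"slide":[0,0,-3],"angular":[0,0,0]},{"slide":[0,0,0],"angular":[0,0,0]},{"slide":[0,0,0],"angular":[0,0,0]}]'
python3 - <<'E'
from h import *
tcp();im,C=snap("wrist","w5.png")
cv2.imwrite('pics/w5b.png',cv2.resize(im[90:340,60:450,::-1],None,fx=2,fy=2,interpolation=cv2.INTER_CUBIC))
import json;json.dump([np.array(c).tolist() for c in C],open('c5.json','w'))
E
```

```text
clock: 7.3
tool_pos: [0.4396, -0.0419, 0.1307]
tool_rot: [[-0.989, 0.145, 0.01], [0.145, 0.989, -0.003], [-0.01, -0.002, -1.0]]
wrist_force: [-0.1, -1.4, -1.2]
gripper_width: 0.0853
grip_force: 0.0
tcp stand mm [-98.9  17. ] z 130.7 yaw err -0.0002 F stand 0.1 -1.3 -1.2 t 7.3
```

View pics/w5b.png

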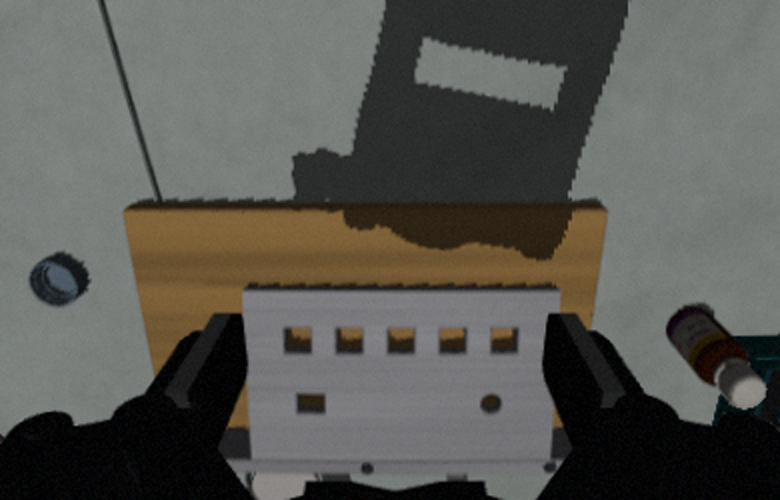

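The plate lies square: near-top corners at crop (245,289) and (559,289), deck near corners (125,208) and (607,208), holes (311,403) and (491,403).

Run:
```python
from h import *
import json
c=json.load(open('c5.json')); C=(np.array(c[0]),c[1],np.array(c[2]),np.array(c[3]))
f=lambda p:np.array(p)/2+[60,90]
print('deck',st(onplane(C,f([[125,208],[607,208]]),.016)).round(1))
print('plate',st(onplane(C,f([[245,289],[559,289]]),.0245)).round(1))
print('holes top',st(onplane(C,f([[311,403],[491,403]]),.0345)).round(1))
print('bottle',st(onplane(C,f([[690,318]]),.0)).round(1))
```

```text
deck [[ -92.3 -124.4]
 [ -92.3  126.2]]
plate [[-50.  -62.7]
 [-49.9 103.1]]
holes top [[ 15.7 -30. ]
 [ 15.7  69.7]]
bottle [[-16.3 194.2]]
```

```bash
python3 -m inch '[{"slide":[-1.2,1.4,0],"angular":[0,0,0]},{"slide":[-2.2,2.8,0],"angular":[0,0,0]},{"slide":[-2.2,2.8,0],"angular":[0,0,0]},{"slide":[-2.2,2.8,0],"angular":[0,0,0]},{"slide":[-1.6,1.8,0],"angular":[0,0,0]},{"slide":[-0.5,0.7,0],"angular":[0,0,0]},{"slide":[0,0,2],"angular":[0,0,0]},{"slide":[0,0,3],"angular":[0,0,0]},{"slide":[0,0,2],"angular":[0,0,0]},{"slide":[0,0,0],"angular":[0,0,0]},{"slide":[0,0,0],"angular":[0,0,0]}]' 1
python3 -c 'from h import *; tcp(); snap("wrist","w6.png")'
```

```text
clock: 8.27
tool_pos: [0.5502, 0.0661, 0.055]
tool_rot: [[-0.989, 0.145, -0.005], [0.145, 0.989, 0.0], [0.005, -0.001, -1.0]]
wrist_force: [-0.5, -0.1, 0.2]
gripper_width: 0.0001
grip_force: 0.0
tcp stand mm [ -5.1 139.9] z 55.0 yaw err -0.0006 F stand -0.5 -0.2 0.2 t 8.2667
```

View pics/w6.png

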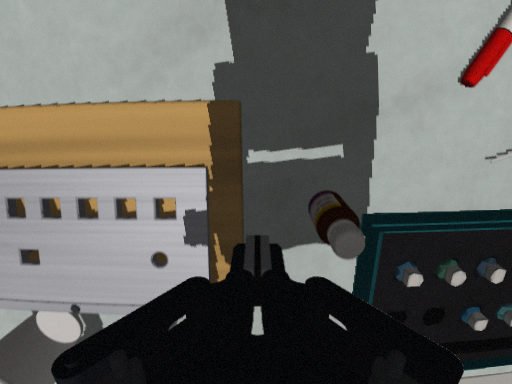

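Closed fingertips at (258,240) are between the plate's left edge (col ~208) and the bottle (cap (345,238)). Shifting 10 mm towards the plate for bottle clearance, then lowering.

```bash
python3 -m inch '[{"slide":[-0.3,-1,0],"angular":[0,0,0]},{"slide":[0,0,1],"angular":[0,0,0]},{"slide":[0,0,1.2],"angular":[0,0,0]},{"slide":[0,0,1],"angular":[0,0,0]},{"slide":[0,0,0.4],"angular":[0,0,0]},{"slide":[0,0,0],"angular":[0,0,0]},{"slide":[0,0,0],"angular":[0,0,0]}]'
python3 -c 'from h import *; tcp(); C=cam("wrist",readout.get_obs())'
python3 -m inch '[{"slide":[0,-0.3,0],"angular":[0,0,0]},{"slide":[0,-0.3,0],"angular":[0,0,0]},{"slide":[0,-0.2,0],"angular":[0,0,0]},{"slide":[0,-0.2,0],"angular":[0,0,0]},{"slide":[0,0,0],"angular":[0,0,0]}]'
python3 -c 'from h import *; tcp()'
```

```text
clock: 8.9
tool_pos: [0.5533, 0.0562, 0.0206]
tool_rot: [[-0.99, 0.144, -0.001], [0.144, 0.99, 0.0], [0.001, -0.0, -1.0]]
wrist_force: [0.1, -0.9, 0.1]
gripper_width: -0.0001
grip_force: 0.0
tcp stand mm [ -0.6 130.5] z 20.6 yaw err 0.0 F stand 0.2 -0.9 0.1 t 8.9
clock: 9.32
tool_pos: [0.5525, 0.0457, 0.0217]
tool_rot: [[-0.989, 0.145, 0.001], [0.145, 0.989, -0.0], [-0.001, -0.0, -1.0]]
wrist_force: [-0.7, 0.3, 0.2]
gripper_width: 0.0
grip_force: 0.0
tcp stand mm [  0.2 120. ] z 21.7 yaw err -0.0007 F stand -0.7 0.2 0.2 t 9.3167
```

```bash
python3 -m inch '[{"slide":[0,-0.2,0.2],"angular":[0,0,0]},{"slide":[0,-0.2,0],"angular":[0,0,0]},{"slide":[0,-0.2,0],"angular":[0,0,0]},{"slide":[0,-0.2,0],"angular":[0,0,0]},{"slide":[0,-0.2,0],"angular":[0,0,0]},{"slide":[0,0,0],"angular":[0,0,0]}]' >/dev/null
python3 -c 'from h import *; tcp()'
python3 -m inch '[{"slide":[0,-0.2,0],"angular":[0,0,0]},{"slide":[0,-0.2,0],"angular":[0,0,0]},{"slide":[0,-0.2,0],"angular":[0,0,0]},{"slide":[0,-0.2,0],"angular":[0,0,0]},{"slide":[0,0,0],"angular":[0,0,0]}]' >/dev/null
python3 -c 'from h import *; tcp(); snap("wrist","w7.png")'
```

```text
tcp stand mm [-1.0e-01  1.1e+02] z 19.3 yaw err -0.0001 F stand 0.2 1.1 0.9 t 9.8167
tcp stand mm [ -0.2 101.5] z 19.0 yaw err 0.0001 F stand 0.3 -0.6 -1.0 t 10.2333
```

View pics/w7.png

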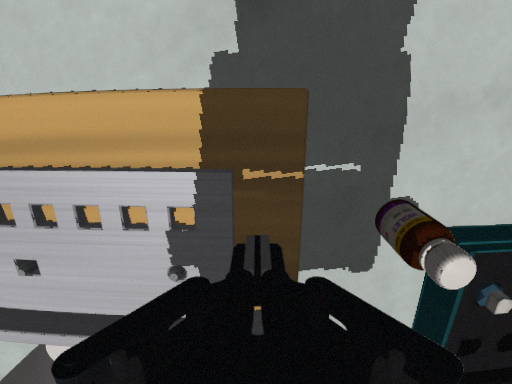

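The plate has dropped: both pin tips stand in the holes at (177,272) and (27,267), and the fence's dark front face shows below the plate's far edge. Retracting and verifying numerically, since the ten viewings are used up.

```bash
python3 -m inch '[{"slide":[0,0.4,0],"angular":[0,0,0]},{"slide":[0,0.6,0],"angular":[0,0,0]},{"slide":[0,0,-2],"angular":[0,0,0]},{"slide":[0,0,-3.5],"angular":[0,0,0]},{"slide":[0,0,-3.5],"angular":[0,0,0]},{"slide":[1.5,-2,-3],"angular":[0,0,0]},{"slide":[3,-3,-2],"angular":[0,0,0]},{"slide":[3,-3,-1],"angular":[0,0,0]},{"slide":[1.5,-2,0],"angular":[0,0,0]},{"slide":[0,0,0],"angular":[0,0,0]},{"slide":[0,0,0],"angular":[0,0,0]}]' >/dev/null
python3 - <<'E'
from h import *
tcp(); im,C=snap('wrist','w8.png')
P=np.array([[x*1e-3,y*1e-3] for x,y in [(-50,-85),(-50,85),(50,85),(50,-85)]])
W=lambda p,z: np.c_[O+np.outer(p[:,0],X)+np.outer(p[:,1],Y),np.full(len(p),z)]
print('expected seated px',proj(C,W(P,.024)).round(1).tolist())
hsv=cv2.cvtColor(im,cv2.COLOR_RGB2HSV); i=im.astype(int)
# plate edges: deck (warm) vs grey, along lines of the stand frame at z=24mm
def prof(a,b,n=161):
    L=np.linspace(a,b,n); px=proj(C,W(L*1e-3,.024)).astype(np.float32)
    v=cv2.remap(im,px[:,:1],px[:,1:],cv2.INTER_LINEAR)[:,0].astype(int); return L,v
for nm,a,b in [('left y@x-30',(-30,70),(-30,110)),('left y@x30',(30,70),(30,110)),('right y@x-30',(-30,-70),(-30,-110)),('right y@x30',(30,-70),(30,-110)),('near x@y-70',(-35,-70),(-65,-70)),('near x@y70',(-35,70),(-65,70)),('far x@y-70',(35,-70),(60,-70)),('far x@y0',(35,0),(60,0)),('far x@y70',(35,70),(60,70))]:
    L,v=prof(a,b); d=v[:,0]-v[:,2]; s=v.sum(1)
    ax=1 if a[0]==b[0] else 0
    w=np.flatnonzero(d>12); g=np.argmax(abs(s[6:]-s[:-6]))+3
    print(nm,'warm at',L[w[0],ax].round(1) if len(w) else None,'step at',L[g,ax].round(1),'rgb',v[0],v[-1])
g=cv2.cvtColor(im,cv2.COLOR_RGB2GRAY)
for nm,y in(('L',50),('R',-50)):
    L,v=prof((3,y),(27,y),25); print(nm,v.sum(1)//3)
    L=np.array([(15,q) for q in np.linspace(y-12,y+12,25)]);px=proj(C,W(L*1e-3,.024)).astype(np.float32)
    print('  y',cv2.remap(g,px[:,:1],px[:,1:],cv2.INTER_LINEAR).ravel())
E
```

```text
tcp stand mm [-85.7  16.8] z 167.0 yaw err -0.002 F stand 0.4 -0.5 0.9 t 11.2
expected seated px [[170.9, 210.7], [316.2, 210.4], [310.4, 281.6], [179.8, 281.6]]
left y@x-30 warm at 86.0 step at 86.8 rgb [125 124 126] [125  94  55]
left y@x30 warm at 85.0 step at 85.2 rgb [118 120 122] [121  95  55]
right y@x-30 warm at -82.8 step at -83.0 rgb [117 119 121] [119  93  55]
right y@x30 warm at -83.5 step at -84.2 rgb [118 116 122] [121  93  54]
near x@y-70 warm at -53.6 step at -50.4 rgb [120 119 122] [111  84  48]
near x@y70 warm at -51.1 step at -48.3 rgb [123 121 125] [41 30 17]
far x@y-70 warm at None step at 43.3 rgb [118 119 122] [5 6 5]
far x@y0 warm at None step at 43.4 rgb [3 4 4] [ 8 10  8]
far x@y70 warm at None step at 49.7 rgb [119 119 123] [4 4 4]
L [121 118 121 122 121 122 112  91  48  37  35  38  51  64  77  77  77  77
  76  82  89  84  72  55  49]
  y [  5   6   4   1   3   4   5   5   4   4  28  45  51  49  40  31  32  44
  66  98 116 122 122 120 120]
R [120 117 117 116 110  94  62  36  32  30  30  32  42  56  75  83  87  89
 103 115 124 125 124 123 122]
  y [123 123 122 122 120 103  65  37  28  35  46  47  42  37  34  29  27  30
  33  31  38  74 104 120 121]
```

Edge widths at x=±30 agree (169 mm at the seated height; a tilted plate would look about 7 mm wider at the far side). The edges match the seat within about 1–2 mm and the pins show in the holes, so the plate is seated. The tool is clear at z = 167 mm.

```bash
python3 -c 'from station import arm; print(arm.hand_in())'
```

```text
the job is handed in; nothing more can be done
None
```

I pushed the plate square to the fence and then sideways until it dropped over both pins; my last camera check showed it flat and seated within about 2 mm. I handed it in at about 11 s with the tool clear, and the hand-in gave no verdict.

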